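# Unlock a reagent cage and hold its gate wide

### The arm

A 6-joint arm with a two-finger parallel gripper is mounted at the origin on the work surface. World frame = base frame: x ahead of the robot, y to its left, z up, the work surface at z = 0. Lengths are in m, angles in rad, forces in N, time in s.
With the tool pointing down it reaches from about 0.35 to 0.85 m from the base axis. Payload 8.1 kg.
Tool frame: the origin (TCP) lies midway between the tips of the shut fingers; the grasp point (between the pads) lies 19 mm behind it (robot.tcp_to_grasp is the distance from the TCP to the grasp point, in m); z points along the fingers, y is the direction in which the jaws open and shut (so a half turn about z gives the same grasp; the last joint's range is limited). The gripper opens to 93 mm and grips with 3 to 60 N. Pads are 15 mm wide; open, the fingers measure 128 mm over their backs; the gripper's body (75 mm by 188 mm) begins 65 mm behind the grasp point.
Start: joints at [-0.085, 0.13, 1.488, -0, 1.523, -0.085], TCP at [0.6, 0, 0.219] pointing down, gripper open.
Joint ranges: [-2.96, 2.96], [-0.89, 2.26], [0.02, 2.5], [-1.34, 4.48], [0, 2.73], [-2.66, 2.66]. Speed limits (rad/s): [2.39, 2.39, 2.79, 3.14, 3.14, 3.14].

### API

Orientations are given as a rotation vector (axis times angle).
In Python, from plant import robot gives the robot as it stands.
- The arm moves only by the tool send_rows, never from a script. Its argument "series" is a list of rows, each an object of numbers: "wx", "wy", "wz": the turn, a rotation vector about the world's x, y, z in rad; "dx", "dy", "dz": the shift along the world's x, y, z in cm; "fingers": the closure in counts, from 0 (fully open) to 255 (shut). In form: [{"wx": .., "wy": .., "wz": .., "dx": .., "dy": .., "dz": .., "fingers": ..}, ...]. A call has 1 to 20 rows; each row shifts and turns the pose as measured when the row begins; what a row does not reach is not made up. A row lasts 1/12 s, in which the tool goes at most 41.7 mm and 7.16 degrees, less where a joint would pass 70% of its speed; a pose out of reach is approached as far as the arm can. A call is refused whole if a number of a shift passes 4.17 or a number of a turn 0.125, either way. A call with a gripper value outside its range is refused whole. The fingers move at their own pace and stop on an object; "newtons" is the grip in N (left out, the last holds). Time passes only in rows, so rows that do not move let the fingers close. It gives the time, the measured TCP pose, the force and the opening at its end, in the units of the state.
- robot.read_state(): the state, without advancing time (a new reading comes with each control period).
- robot.read_camera(name): name is "scene" or "side" or "wrist"; returns the picture (384x512x3 uint8, red, green, blue); there is no depth.
- robot.camera_info(name): a dict with "intrinsics" (3x3 intrinsics, pixels), "extrinsics" (4x4, takes a point from world to camera coordinates); the wrist camera has in their place "tool_from_camera" (4x4, takes a point from camera to tool coordinates, whose origin is the TCP and whose axes are the flange's). Camera axes: x right, y up, looking along -z (the intrinsics and any distortion apply to the point x, -y, -z); pixel columns grow to the right and rows downward; lengths in m; the calibration is good to about 2 mm. A picture is of the moment at which its call begins: read the wrist's pose just before it. camera_info takes no time and is no camera call.
- robot.close_job(): hands the job in, once; it reports no verdict.
The state is a dict: "t": time; "q": joint angles; "dq": joint speeds; "joint_torque": joint torques, N m; "tool_pos": TCP position; "orientation": TCP orientation; "force": force on the tool from outside, world axes, zero at the start; "wrist_torque": the same for the moment, N m; "opening": finger opening in m.
Only numpy, scipy, OpenCV 4.12 (cv2) and the standard library are available. Lean on these libraries where they do the work, as an engineer would, in place of code of your own. Each camera call takes 0.05 s, during which the arm holds its last target.

### The job

Open the reagent cage for a colleague: squeeze the tall catch on its roof fully home first, then the low catch, then swing the gate by its upright pull bar past the half-open detent. Finish while still holding the sprung gate in the fingers, wide open, a little beyond square to the cage's front; it must not be let go, and the glassware stays standing where it is.

Things in the scene. Friction and masses are not known exactly. Their poses are not given: they have to be found in the camera images.
- cage: Fixed wire cage, 270 mm wide, white roof at z = 140 mm. Origin: on the bench, middle of the gate's plane (the front). Own x points into the cage, y along the front towards the hinge, z up. The roof spans own x 10 to 165 mm; an 8 mm high sill reaches to x = -85. Two catches stand on the roof at x = 30 mm, y = 67 and -48 mm, the tall one at either place.
- tall_catch_mid (a point): Tall steel catch: point midway between its two upright lugs as built (tab at 0), 12 mm below their tops, axes as the cage's. Lug tops 58 mm above the roof; each lug 22 mm wide (x), 8 mm thick (y). Fixed lug on the +y side, sliding tab on the -y side, outer faces each 27 mm from this point (54 mm over both, 38 mm when squeezed home, middle then 8 mm to +y).
- low_catch_mid (a point): Low steel catch, same as the tall one except that its lug tops are 42 mm above the roof; point midway between its lugs as built, 12 mm below their tops. On either catch a bolt and a strike run low, outside and behind the tab: come down with the fingers within 9 mm of the lugs' middle in cage x and the fingertips 10 mm or more above the roof.
- tall_tab (a joint): Travel of the tall catch's tab, m: 0 = locked, 0.016 = squeezed fully home against its stop (bolt drawn); starts at 0 to 0.003. Squeezing tab and fixed lug together between the fingers slides the tab to cage +y; it takes about 4 N, more if fast, and the tab stays where it is left.
- low_tab (a joint): Travel of the low catch's tab, m: the same, 0 = locked, 0.016 = squeezed fully home; starts at 0 to 0.003.
- gate (a joint): Gate angle, rad: 0 = shut; grows as the free end swings out to the front (clockwise from above); stop at 1.75. Moves only with both bolts drawn. A spring shuts it (0.05 N m shut, 0.3 N m wide open). A sprung ball on the sill makes a detent at 0.85 (about 5 N at the bar, passed by 1.0). Let go, the gate falls back at least to the detent.
- gate_grip (a point): Grip point on the gate's pull bar, z = 172 mm: a round upright steel bar, 12 mm diameter, 45 mm in front of the gate's plane, 165 mm from the hinge along the gate. Its free top is at z = 195 mm, clear down to z = 125 mm; the gate's top edge is at z = 140 mm. Own y along the gate towards the hinge, x from front to back, z up; turns with the gate.
- gate_hinge (a point): Point on the gate's vertical hinge axis, 172 mm above the bench (level with the grip point), fixed; the gate is 225 mm long. Axes as the cage's.
- flask_left: Empty conical glass flask on the bench beside the cage (+y side), 82 mm across the foot, 125 mm high; origin under its foot. Leave alone.
- flask_right: Smaller conical flask on the bench beside the cage (-y side), 70 mm across, 106 mm high; origin under its foot. Leave alone.
- amber_bottle: Amber bottle inside the cage, 60 mm across, 112 mm high; origin under its foot. Leave alone.
- caged_flask: Small conical flask inside the cage, 66 mm across, 100 mm high; origin under its foot. Leave alone.

How it is judged:
On the way, in this order (a step that is already met when the one before it is completed fails the run):
1. the tall catch is squeezed fully home (value of joint tall_tab above 0.013 m), for 0.2 s.
2. then the low catch is squeezed fully home (value of joint low_tab above 0.013 m and value of joint tall_tab above 0.012 m), for 0.2 s.
3. the gate is swung past its detent by the fingers (value of joint gate above 1.05 rad and contact force between the fingers and gate above 0.3 N), for 0.1 s.
At the end, for the whole second after the job is handed in: The gate stands still at more than 1.45 rad (83 degrees), held there by the fingers (contact force above 0.5 N) against its spring; both catches are still squeezed home (tabs beyond 12 mm); the two flasks, the caged flask and the amber bottle stand within 30 mm of where they were (value of joint gate above 1.45 rad and contact force between the fingers and gate above 0.5 N and velocity of joint gate between -0.05 and 0.05 rad/s and value of joint each of tall_tab, low_tab above 0.012 m and distance of each of flask_left, flask_right, amber_bottle, caged_flask from where it was at the start of the episode below 0.03 m and angle between each of flask_left, flask_right, amber_bottle, caged_flask's own z axis and vertical below 0.3 rad); the arm keeps its last pose, push and grip.
It fails at once if the low catch was squeezed before the tall one (value of joint low_tab above 0.01 m and value of joint tall_tab below 0.01 m).
It fails at once if flask left pushed more than 30 mm or knocked over (distance of flask_left from where it was at the start of the episode above 0.03 m or angle between flask_left's own z axis and vertical above 0.5 rad).
It fails at once if flask right pushed more than 30 mm or knocked over (distance of flask_right from where it was at the start of the episode above 0.03 m or angle between flask_right's own z axis and vertical above 0.5 rad).
It fails at once if amber bottle pushed more than 30 mm or knocked over (distance of amber_bottle from where it was at the start of the episode above 0.03 m or angle between amber_bottle's own z axis and vertical above 0.5 rad).
It fails at once if caged flask pushed more than 30 mm or knocked over (distance of caged_flask from where it was at the start of the episode above 0.03 m or angle between caged_flask's own z axis and vertical above 0.5 rad).
It also fails if it takes over 54 s, if anything falls off the work surface, if the arm or the gripper's body presses on something with over 40 N, if the wrist force passes 120 N, or if a joint passes its speed limit or range.

## Working session

There is one attempt and no reset: what is moved stays moved. The work goes in short steps, Python scripts to look and compute and a tool call to move; the robot and the scene stay as the last step left them, time stands still between calls to the robot, and variables do not carry over. Pictures are saved under pics/ and viewed, and the job is handed in when it is done.

Besides the shell and the picture viewer there is one more tool, called after "Call:" in YAML: its name, and indented under it one key for each argument. send_rows: Moves the arm, as the interface text tells. Its arguments: {"type":"object","properties":{"series":{"type":"array","items":{"type":"object","properties":{"wx":{"type":"number"},"wy":{"type":"number"},"wz":{"type":"number"},"dx":{"type":"number"},"dy":{"type":"number"},"dz":{"type":"number"},"fingers":{"type":"number"}}}},"newtons":{"type":"number"}},"required":["series"]}

```bash
mkdir -p pics; ls
python3 - <<'E'
from plant import robot
import cv2
s=robot.read_state();print(s)
for n in ["scene","side","wrist"]:
    im=robot.read_camera(n);cv2.imwrite(f"pics/{n}0.png",im[:,:,::-1])
    i=robot.camera_info(n);print(n,i)
E
```

```text
pics
{'t': 0.0, 'q': array([-8.54077067e-02,  1.31169871e-01,  1.48929662e+00, -9.77618304e-06,
        1.52297264e+00, -8.53748189e-02]), 'dq': array([-5.80535828e-05, -6.58739054e-04, -3.61875742e-04,  5.44402871e-04,
        9.11471514e-04, -5.93708428e-04]), 'joint_torque': array([-1.61290725e-03, -5.59853125e+01, -4.91755986e+01,  7.67333270e-02,
        3.59135563e-02, -2.97389461e-04]), 'tool_pos': array([5.99428484e-01, 6.29498556e-05, 2.17572717e-01]), 'orientation': array([-2.22048289e+00, -2.22041092e+00,  1.87941566e-03]), 'force': array([-0.19855649, -0.60695588,  0.58192604]), 'wrist_torque': array([ 0.04898745,  0.00291082, -0.01363814]), 'opening': 0.09292198020925614}
scene {'intrinsics': array([[350.72200674,   0.        , 253.71250187],
       [  0.        , 350.72200674, 189.89180311],
       [  0.        ,   0.        ,   1.        ]]), 'extrinsics': array([[-0.67331165, -0.73933479,  0.00595767,  0.48151242],
       [ 0.68469435, -0.6204694 ,  0.38237594, -0.49347915],
       [-0.27900728,  0.26153736,  0.92398763, -0.83792091],
       [ 0.        ,  0.        ,
[... 302 characters left out ...]
0.18598412,  0.76713752, -0.528854  ],
       [-0.72418761,  0.25397482,  0.6411311 , -0.51099776],
       [ 0.        ,  0.        ,  0.        ,  1.        ]])}
wrist {'intrinsics': array([[268.62686568,   0.        , 257.66546271],
       [  0.        , 268.62686568, 188.05896161],
       [  0.        ,   0.        ,   1.        ]]), 'tool_from_camera': array([[ 3.14934167e-04,  9.64865967e-01,  2.62742396e-01,
         7.29253403e-02],
       [ 9.99999819e-01, -4.38815326e-04,  4.12814475e-04,
         6.28437707e-04],
       [ 5.13606028e-04,  2.62742218e-01, -9.64865930e-01,
        -1.66892476e-01],
       [ 0.00000000e+00,  0.00000000e+00,  0.00000000e+00,
         1.00000000e+00]])}
```

View pics/scene0.png

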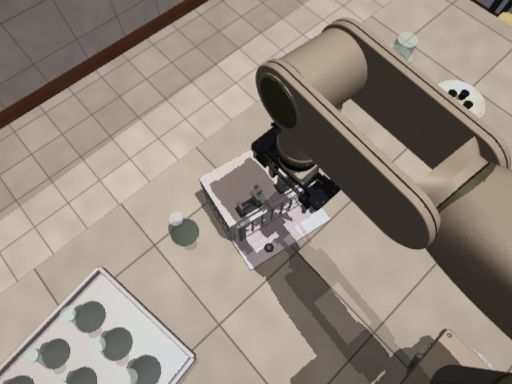

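View pics/side0.png

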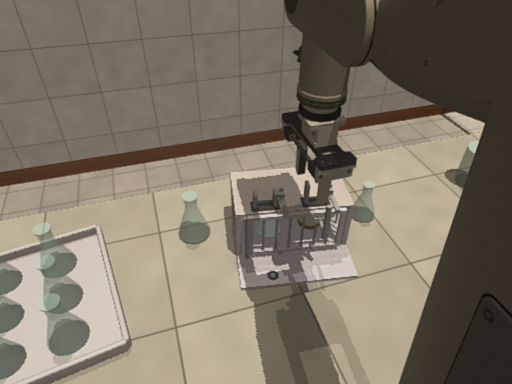

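View pics/wrist0.png

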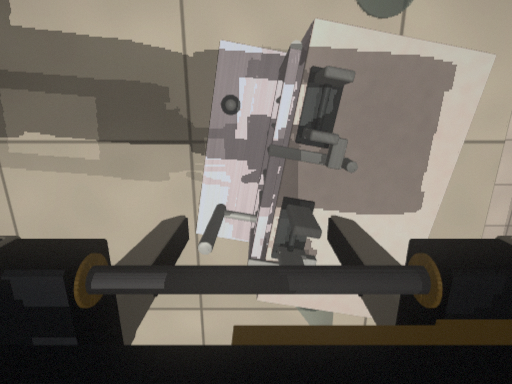

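Run:
```python
import cv2
im=cv2.imread("pics/wrist0.png")
cv2.imwrite("pics/w0a.png",cv2.resize(im[10:320,185:500],None,fx=2.4,fy=1.9,interpolation=cv2.INTER_CUBIC))
im=cv2.imread("pics/side0.png")
cv2.imwrite("pics/s0a.png",cv2.resize(im[150:290,170:390],None,fx=3.6,fy=4,interpolation=cv2.INTER_CUBIC))
```

```text
(no output)
```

View pics/w0a.png

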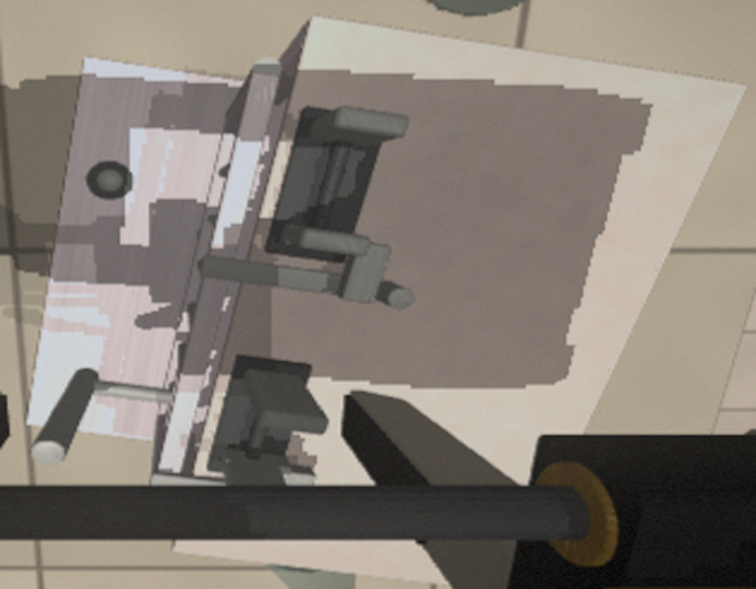

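View pics/s0a.png

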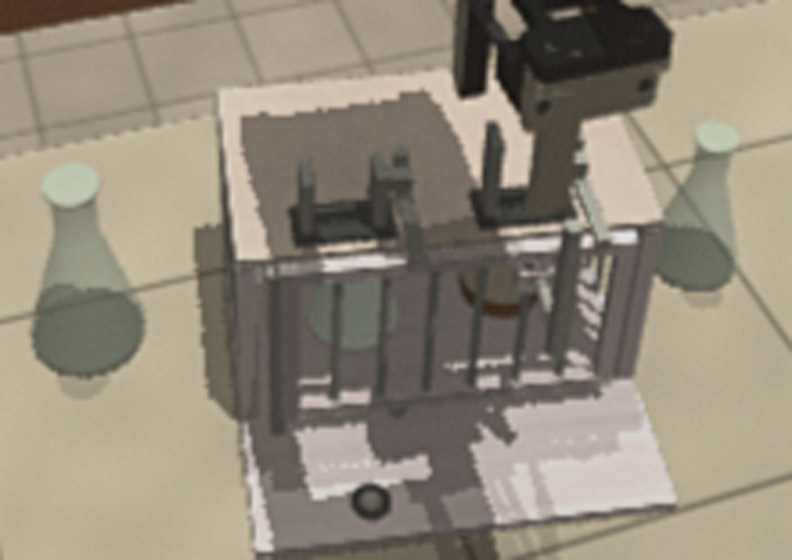

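```bash
cat > h.py <<'E'
import numpy as np, cv2
from plant import robot
from scipy.spatial.transform import Rotation as R
from scipy.optimize import least_squares
def wcam(s):
    T=np.eye(4);T[:3,:3]=R.from_rotvec(s["orientation"]).as_matrix();T[:3,3]=s["tool_pos"]
    i=robot.camera_info("wrist");return i["intrinsics"],np.linalg.inv(T@i["tool_from_camera"])
def fcam(n):
    i=robot.camera_info(n);return i["intrinsics"],i["extrinsics"]
def proj(c,P):
    K,E=c;p=(E[:3,:3]@np.atleast_2d(P).T+E[:3,3:]).T
    return np.c_[K[0,0]*p[:,0]/-p[:,2]+K[0,2],K[1,1]*-p[:,1]/-p[:,2]+K[1,2]]
def back(c,uv,z):
    K,E=c;d=np.array([(uv[0]-K[0,2])/K[0,0],-(uv[1]-K[1,2])/K[1,1],-1]);Rt=E[:3,:3].T
    o=-Rt@E[:3,3];d=Rt@d;return o+d*(z-o[2])/d[2]
def c2w(c,P):
    P=np.atleast_2d(P);x,y,a=c
    return np.c_[x+P[:,0]*np.cos(a)-P[:,1]*np.sin(a),y+P[:,0]*np.sin(a)+P[:,1]*np.cos(a),P[:,2]]
def w2c(c,P):
    P=np.atleast_2d(P);x,y,a=c;d=P[:,:2]-[x,y]
    return np.c_[d[:,0]*np.cos(a)+d[:,1]*np.sin(a),-d[:,0]*np.sin(a)+d[:,1]*np.cos(a),P[:,2]]
E
python3 - <<'E'
from h import *
s=robot.read_state();w=wcam(s);sd=fcam("side")
sx=lambda u,v:(170+u/3.6,150+v/4)
obs=[(w,(495.4,55.8),(.165,.135,.14)),(w,(315,19),(.01,.135,.14)),
 (sd,sx(220,92),(.165,.135,.14)),(sd,sx(237,262),(.01,.135,.14)),(sd,sx(662,222),(.01,-.135,.14))]
def f(c): return np.concatenate([(proj(k,c2w(c,P))[0]-uv) for k,uv,P in obs])
r=least_squares(f,[.55,0,0],loss="soft_l1");print(r.x,r.fun.reshape(-1,2).round(1))
c=r.x;np.save("cage.npy",c)
for n,uv,z in [("bartop",(205,248),.195),("sillL",(220.4,40),.008),("sillR",(196.7,233.7),.008),("frontR",(257.9,299.5),.14)]:
    print(n,w2c(c,back(w,uv,z)).round(4),back(w,uv,z).round(4))
# tops of lugs : wrist crop pts
for n,uv in [("far fixed lug top mid",(370,122)),("far tab top",(340,242)),("near fixed top",(300,415))]:
    p=(185+uv[0]/2.4,10+uv[1]/1.9)
    for z in(.182,.198): print(n,z,w2c(c,back(w,p,z)).round(4))
for n,uv in [("far fixed side",(307,162)),("near fixed side",(495,124))]:
    for z in(.182,.198): print(n,z,w2c(c,back(sd,sx(*uv),z)).round(4))
E
```

```text
[ 0.6114456   0.01675471 -0.17951522] [[ 0.3  0.4]
 [-0.9 -0.3]
 [-1.  -1.3]
 [-0.5 -1. ]
 [ 0.9 -0.6]]
bartop [[-0.0437 -0.0526  0.195 ]] [ 0.559  -0.0272  0.195 ]
sillL [[-0.0843  0.1347  0.008 ]] [0.5526 0.1644 0.008 ]
sillR [[-0.0818 -0.1353  0.008 ]] [ 0.5068 -0.1018  0.008 ]
frontR [[ 0.0128 -0.1332  0.14  ]] [ 0.6003 -0.1166  0.14  ]
far fixed lug top mid 0.182 [[0.03   0.0906 0.182 ]]
far fixed lug top mid 0.198 [[0.026  0.0876 0.198 ]]
far tab top 0.182 [[0.0321 0.0466 0.182 ]]
far tab top 0.198 [[0.0279 0.0471 0.198 ]]
near fixed top 0.182 [[ 0.0367 -0.0269  0.182 ]]
near fixed top 0.198 [[ 0.0321 -0.0206  0.198 ]]
far fixed side 0.182 [[0.0361 0.0884 0.182 ]]
far fixed side 0.198 [[0.0171 0.0908 0.198 ]]
near fixed side 0.182 [[ 0.0556 -0.0322  0.182 ]]
near fixed side 0.198 [[ 0.0361 -0.0262  0.198 ]]
```

Call:
send_rows:
  series:
    - {"dz": 0.5, "wz": 0.116}
    - {"dz": 0.5, "dx": 0.3, "dy": -0.25, "wz": 0.116}
    - {"dz": 0.5, "dx": 0.3, "dy": -0.25, "wz": 0.116}
    - {"dz": 0.5, "dx": 0.3, "dy": -0.25, "wz": 0.116}
    - {"dx": 0.3, "dy": -0.25, "wz": 0.116}
    - {"dx": 0.3, "dy": -0.25, "wz": 0.116}
    - {"dx": 0.3, "dy": -0.25, "wz": 0.116}
    - {"dx": 0.3, "dy": -0.25, "wz": 0.116}
    - {"dx": 0.3, "dy": -0.25, "wz": 0.116}
    - {"dx": 0.3, "dy": -0.25, "wz": 0.116}
    - {"dx": 0.3, "dy": -0.2, "wz": 0.116}
    - {"dx": 0.3, "dy": -0.2, "wz": 0.116}
    - {}
    - {}
  newtons: 20

```text
schema error: expected keys wx, wy, wz, dx, dy, dz, fingers
```

```bash
cat > st.py <<'E'
from h import *
import sys
c=np.load("cage.npy")
def rep(tgt=None):
    s=robot.read_state();M=R.from_rotvec(s["orientation"]).as_matrix()
    print("t",round(s["t"],2),"pos",s["tool_pos"].round(4),"cage",w2c(c,s["tool_pos"]).round(4),"q",s["q"].round(2))
    print("jaw ang-cage y",round(((np.arctan2(M[1,1],M[0,1])-c[2]-np.pi/2+np.pi/2)%np.pi)-np.pi/2,4),"z",M[:,2].round(4),"open",round(s["opening"],4),"F",s["force"].round(1))
    if tgt is not None: print("delta cm",((c2w(c,tgt)[0]-s["tool_pos"])*100).round(2))
    return s
E
python3 - <<'E'
from st import *
s=rep((.03,-.039,.167))
im=robot.read_camera("wrist");w=wcam(s)
pts={"TF":(.03,-.025,.198),"TT":(.03,-.071,.198),"LF":(.03,.09,.182),"LT":(.03,.044,.182),"bar":(-.045,-.0525,.195)}
for k,P in pts.items():
    u=proj(w,c2w(c,P))[0];print(k,u.round(1));cv2.circle(im,tuple(int(round(a)) for a in u),2,(255,0,0),-1)
cv2.imwrite("pics/w1.png",cv2.resize(im[:,:,::-1],None,fx=1.5,fy=1.5))
E
```

```text
t 0.15 pos [0.5996 0.     0.2178] cage [[-0.0087 -0.0186  0.2178]] q [-0.09  0.13  1.49  0.    1.52 -0.09]
jaw ang-cage y -1.3913 z [-1.4e-03  1.0e-04 -1.0e+00] open 0.0931 F [-0.   0.2  0.4]
delta cm [ 3.44 -2.7  -5.08]
TF [305.9 233.3]
TT [292.9 285.4]
LF [338.9  75.1]
LT [323.1 140.3]
bar [203.4 247.7]
```

View pics/w1.png

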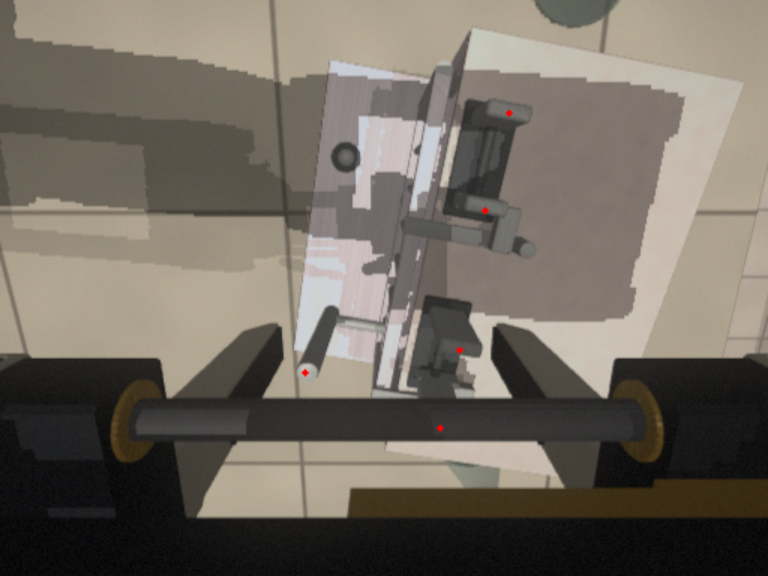

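The projected points fall on the low lugs, the tall fixed lug's top and the bar top, so the pose fit holds. Every row needs all seven keys, so I'm resending it that way.

Call:
send_rows:
  series:
    - {"wx": 0, "wy": 0, "wz": 0.116, "dx": 0, "dy": 0, "dz": 0.6, "fingers": 0}
    - {"wx": 0, "wy": 0, "wz": 0.116, "dx": 0.3, "dy": -0.25, "dz": 0.6, "fingers": 0}
    - {"wx": 0, "wy": 0, "wz": 0.116, "dx": 0.3, "dy": -0.25, "dz": 0.6, "fingers": 0}
    - {"wx": 0, "wy": 0, "wz": 0.116, "dx": 0.3, "dy": -0.25, "dz": 0.6, "fingers": 0}
    - {"wx": 0, "wy": 0, "wz": 0.116, "dx": 0.3, "dy": -0.25, "dz": 0, "fingers": 0}
    - {"wx": 0, "wy": 0, "wz": 0.116, "dx": 0.3, "dy": -0.25, "dz": 0, "fingers": 0}
    - {"wx": 0, "wy": 0, "wz": 0.116, "dx": 0.3, "dy": -0.25, "dz": 0, "fingers": 0}
    - {"wx": 0, "wy": 0, "wz": 0.116, "dx": 0.3, "dy": -0.25, "dz": 0, "fingers": 0}
    - {"wx": 0, "wy": 0, "wz": 0.116, "dx": 0.3, "dy": -0.25, "dz": 0, "fingers": 0}
    - {"wx": 0, "wy": 0, "wz": 0.116, "dx": 0.3, "dy": -0.25, "dz": 0, "fingers": 0}
    - {"wx": 0, "wy": 0, "wz": 0.116, "dx": 0.3, "dy": -0.2, "dz": 0, "fingers": 0}
    - {"wx": 0, "wy": 0, "wz": 0.116, "dx": 0.3, "dy": -0.2, "dz": 0, "fingers": 0}
    - {"wx": 0, "wy": 0, "wz": 0, "dx": 0, "dy": 0, "dz": 0, "fingers": 0}
  newtons: 20

```text
t: 1.28
tool_pos: [0.6318, -0.0273, 0.2388]
orientation: [-0.172, -3.132, 0.01]
force: [0.0, -0.3, -0.3]
opening: 0.0928
```

Run:
```python
from st import *
s=rep((.03,-.039,.167))
im=robot.read_camera("wrist");w=wcam(s)
pts={"TF":(.03,-.025,.198),"TT":(.03,-.071,.198),"LF":(.03,.09,.182),"LT":(.03,.044,.182),"bar":(-.045,-.0525,.195)}
for k,P in pts.items():
    u=proj(w,c2w(c,P))[0];print(k,u.round(1));cv2.circle(im,tuple(int(round(a)) for a in u),2,(255,0,0),-1)
cv2.imwrite("pics/w2.png",cv2.resize(im[:,:,::-1],None,fx=1.5,fy=1.5))
```

```text
t 1.28 pos [ 0.6318 -0.0273  0.2388] cage [[ 0.0279 -0.0397  0.2388]] q [-0.12  0.22  1.36 -0.01  1.57 -1.58]
jaw ang-cage y 0.0696 z [-0.0049 -0.0059 -1.    ] open 0.0928 F [ 0.  -0.3 -0.3]
delta cm [ 0.22  0.03 -7.18]
TF [275.4 210.5]
TT [219.3 206.7]
LF [404.3 213.2]
LT [352.5 209.7]
bar [247.6 113.4]
```

View pics/w2.png

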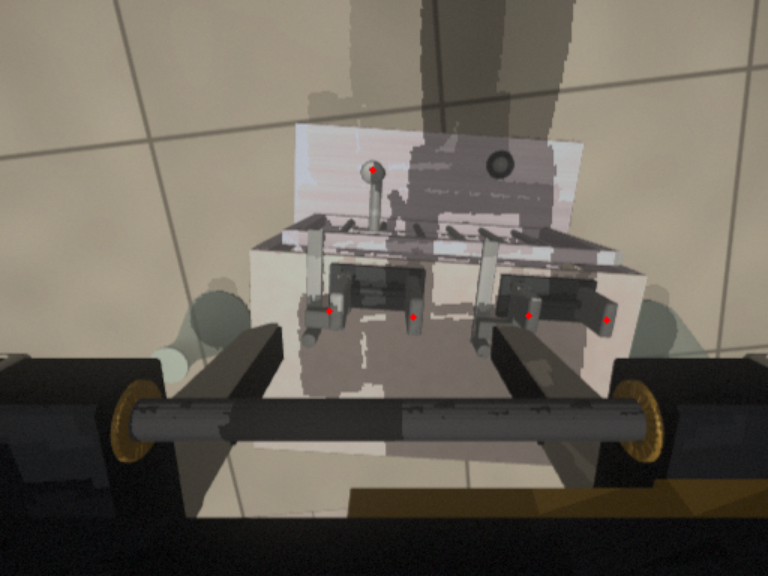

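The dots sit on both catches and the bar top. The tall catch is the near one, at image left in this view. I'll trim the yaw and tilt, then descend.

Call:
send_rows:
  series:
    - {"wx": 0.006, "wy": -0.005, "wz": -0.07, "dx": 0.22, "dy": 0.0, "dz": 0, "fingers": 0}
    - {"wx": 0, "wy": 0, "wz": 0, "dx": 0, "dy": 0, "dz": -1.0, "fingers": 0}
    - {"wx": 0, "wy": 0, "wz": 0, "dx": 0, "dy": 0, "dz": -1.0, "fingers": 0}
    - {"wx": 0, "wy": 0, "wz": 0, "dx": 0, "dy": 0, "dz": -1.0, "fingers": 0}
    - {"wx": 0, "wy": 0, "wz": 0, "dx": 0, "dy": 0, "dz": 0, "fingers": 0}

```text
t: 1.75
tool_pos: [0.6328, -0.0264, 0.205]
orientation: [-0.314, -3.124, -0.001]
force: [-0.9, -0.4, -0.8]
opening: 0.093
```

Run:
```python
from st import *
s=rep((.03,-.039,.167))
```

```text
t 1.75 pos [ 0.6328 -0.0264  0.205 ] cage [[ 0.0287 -0.0387  0.205 ]] q [-0.12  0.23  1.4   0.    1.51 -1.49]
jaw ang-cage y -0.0209 z [-1.8e-03  8.0e-04 -1.0e+00] open 0.093 F [-0.9 -0.4 -0.8]
delta cm [ 0.12 -0.06 -3.8 ]
```

Call:
send_rows:
  series:
    - {"wx": 0, "wy": 0, "wz": 0.02, "dx": 0.1, "dy": -0.05, "dz": -0.9, "fingers": 0}
    - {"wx": 0, "wy": 0, "wz": 0, "dx": 0, "dy": 0, "dz": -0.9, "fingers": 0}
    - {"wx": 0, "wy": 0, "wz": 0, "dx": 0, "dy": 0, "dz": -0.9, "fingers": 0}
    - {"wx": 0, "wy": 0, "wz": 0, "dx": 0, "dy": 0, "dz": -0.9, "fingers": 0}
    - {"wx": 0, "wy": 0, "wz": 0, "dx": 0, "dy": 0, "dz": 0, "fingers": 0}
    - {"wx": 0, "wy": 0, "wz": 0, "dx": 0, "dy": 0, "dz": 0, "fingers": 0}

```text
t: 2.25
tool_pos: [0.632, -0.0265, 0.1622]
orientation: [-0.278, -3.123, -0.001]
force: [-0.7, -0.4, 0.8]
opening: 0.0929
```

Run:
```python
from st import *
s=rep((.03,-.039,.167))
```

```text
t 2.25 pos [ 0.632  -0.0265  0.1622] cage [[ 0.0279 -0.0389  0.1622]] q [-0.12  0.25  1.45  0.    1.44 -1.52]
jaw ang-cage y 0.0022 z [-0.0062  0.0011 -1.    ] open 0.0929 F [-0.7 -0.4  0.8]
delta cm [ 0.2  -0.05  0.48]
```

Well placed: 22 mm above the roof and 2 mm off in x. Now close.

Call:
send_rows:
  series:
    - {"wx": 0, "wy": 0, "wz": 0, "dx": 0, "dy": 0, "dz": 0, "fingers": 80}
    - {"wx": 0, "wy": 0, "wz": 0, "dx": 0, "dy": 0, "dz": 0, "fingers": 100}
    - {"wx": 0, "wy": 0, "wz": 0, "dx": 0, "dy": 0, "dz": 0, "fingers": 120}
    - {"wx": 0, "wy": 0, "wz": 0, "dx": 0, "dy": 0, "dz": 0, "fingers": 140}
    - {"wx": 0, "wy": 0, "wz": 0, "dx": 0, "dy": 0, "dz": 0, "fingers": 160}
    - {"wx": 0, "wy": 0, "wz": 0, "dx": 0, "dy": 0, "dz": 0, "fingers": 180}
    - {"wx": 0, "wy": 0, "wz": 0, "dx": 0, "dy": 0, "dz": 0, "fingers": 180}
    - {"wx": 0, "wy": 0, "wz": 0, "dx": 0, "dy": 0, "dz": 0, "fingers": 180}
    - {"wx": 0, "wy": 0, "wz": 0, "dx": 0, "dy": 0, "dz": 0, "fingers": 180}
  newtons: 20

```text
t: 3.0
tool_pos: [0.6327, -0.027, 0.1637]
orientation: [-0.279, -3.125, -0.001]
force: [5.1, 19.0, -3.9]
opening: 0.0379
```

Run:
```python
from st import *
s=rep((.03,-.039,.167))
im=robot.read_camera("wrist");cv2.imwrite("pics/w3.png",cv2.resize(im[:,:,::-1],None,fx=1.5,fy=1.5))
```

```text
t 3.0 pos [ 0.6327 -0.027   0.1637] cage [[ 0.0287 -0.0392  0.1637]] q [-0.12  0.25  1.45  0.    1.44 -1.52]
jaw ang-cage y 0.0014 z [-0.0042  0.001  -1.    ] open 0.0379 F [ 5.1 19.  -3.9]
delta cm [0.13 0.   0.33]
```

View pics/w3.png

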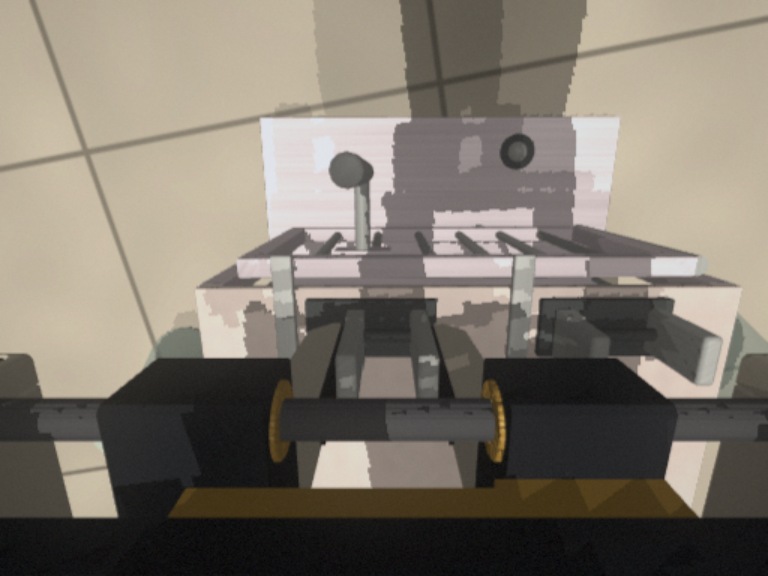

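Opening is 37.9 mm, so the tall tab is home. Hold briefly, then release, lift and move over the low catch.

Call:
send_rows:
  series:
    - {"wx": 0, "wy": 0, "wz": 0, "dx": 0, "dy": 0, "dz": 0, "fingers": 180}
    - {"wx": 0, "wy": 0, "wz": 0, "dx": 0, "dy": 0, "dz": 0, "fingers": 180}
    - {"wx": 0, "wy": 0, "wz": 0, "dx": 0, "dy": 0, "dz": 0, "fingers": 0}
    - {"wx": 0, "wy": 0, "wz": 0, "dx": 0, "dy": 0, "dz": 0, "fingers": 0}
    - {"wx": 0, "wy": 0, "wz": 0, "dx": 0, "dy": 0, "dz": 0, "fingers": 0}
    - {"wx": 0, "wy": 0, "wz": 0, "dx": 0, "dy": 0, "dz": 0, "fingers": 0}
    - {"wx": 0, "wy": 0, "wz": 0, "dx": 0, "dy": 0, "dz": 0, "fingers": 0}
    - {"wx": 0, "wy": 0, "wz": 0, "dx": 0, "dy": 0, "dz": 0, "fingers": 0}
    - {"wx": 0, "wy": 0, "wz": 0, "dx": 0, "dy": 0, "dz": 1.0, "fingers": 0}
    - {"wx": 0, "wy": 0, "wz": 0, "dx": 0, "dy": 0, "dz": 1.5, "fingers": 0}
    - {"wx": 0, "wy": 0, "wz": 0, "dx": 0, "dy": 0, "dz": 1.5, "fingers": 0}
    - {"wx": 0, "wy": 0, "wz": 0, "dx": 0, "dy": 0, "dz": 1.5, "fingers": 0}
    - {"wx": 0, "wy": 0, "wz": 0, "dx": 0.0, "dy": 0.0, "dz": 0.5, "fingers": 0}

```text
t: 4.13
tool_pos: [0.6319, -0.0248, 0.2271]
orientation: [-0.277, -3.123, -0.005]
force: [0.7, -0.0, 0.2]
opening: 0.0929
```

Run:
```python
from st import *
s=rep((.03,.0755,.157))
```

```text
t 4.13 pos [ 0.6319 -0.0248  0.2271] cage [[ 0.0276 -0.0372  0.2271]] q [-0.12  0.22  1.37  0.    1.56 -1.52]
jaw ang-cage y 0.0028 z [-0.0059  0.0038 -1.    ] open 0.0929 F [ 0.7 -0.   0.2]
delta cm [ 2.25 11.05 -7.01]
```

Call:
send_rows:
  series:
    - {"wx": 0, "wy": 0, "wz": 0, "dx": 0.4, "dy": 1.9, "dz": 0, "fingers": 0}
    - {"wx": 0, "wy": 0, "wz": 0, "dx": 0.4, "dy": 1.9, "dz": 0, "fingers": 0}
    - {"wx": 0, "wy": 0, "wz": 0, "dx": 0.4, "dy": 1.9, "dz": 0, "fingers": 0}
    - {"wx": 0, "wy": 0, "wz": 0, "dx": 0.4, "dy": 1.9, "dz": 0, "fingers": 0}
    - {"wx": 0, "wy": 0, "wz": 0, "dx": 0.4, "dy": 1.9, "dz": 0, "fingers": 0}
    - {"wx": 0, "wy": -0.005, "wz": 0, "dx": 0.25, "dy": 1.4, "dz": 0, "fingers": 0}
    - {"wx": 0, "wy": 0, "wz": 0, "dx": 0, "dy": 0, "dz": 0, "fingers": 0}
    - {"wx": 0, "wy": 0, "wz": 0, "dx": 0, "dy": 0, "dz": 0, "fingers": 0}

```text
t: 4.8
tool_pos: [0.6571, 0.0873, 0.2333]
orientation: [0.281, 3.122, 0.006]
force: [-0.3, -0.4, -0.5]
opening: 0.093
```

Run:
```python
from st import *
s=rep((.03,.0755,.157))
im=robot.read_camera("wrist");w=wcam(s)
pts={"TF":(.03,-.025,.198),"TT":(.03,-.055,.198),"LF":(.03,.09,.182),"LT":(.03,.044,.182),"bar":(-.045,-.0525,.195)}
for k,P in pts.items():
    u=proj(w,c2w(c,P))[0];print(k,u.round(1));cv2.circle(im,tuple(int(round(a)) for a in u),2,(255,0,0),-1)
cv2.imwrite("pics/w4.png",cv2.resize(im[:,:,::-1],None,fx=1.5,fy=1.5))
```

```text
t 4.8 pos [0.6571 0.0873 0.2333] cage [[0.0324 0.0775 0.2333]] q [ 0.05  0.29  1.28  0.    1.56 -1.34]
jaw ang-cage y 0.0002 z [ 0.0077  0.003  -1.    ] open 0.093 F [-0.3 -0.4 -0.5]
delta cm [-0.27 -0.16 -7.63]
TF [127.8 206. ]
TT [ 89.8 206. ]
LF [271.7 199.6]
LT [217.7 199.6]
bar [ 78.5 107.2]
```

View pics/w4.png

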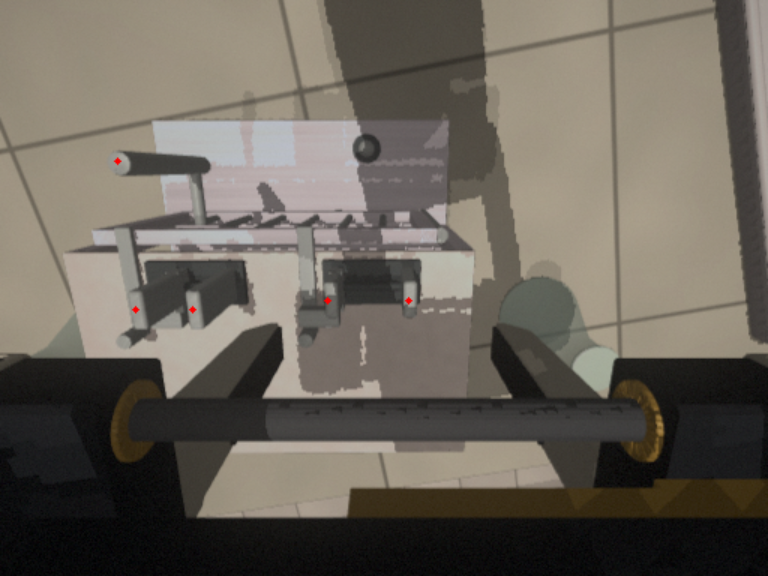

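The tall lugs stay at the squeezed spacing, and the gripper straddles the low catch. Descend.

Call:
send_rows:
  series:
    - {"wx": 0.0, "wy": 0.008, "wz": 0, "dx": -0.25, "dy": -0.15, "dz": -1.0, "fingers": 0}
    - {"wx": 0, "wy": 0, "wz": 0, "dx": 0, "dy": 0, "dz": -1.2, "fingers": 0}
    - {"wx": 0, "wy": 0, "wz": 0, "dx": 0, "dy": 0, "dz": -1.2, "fingers": 0}
    - {"wx": 0, "wy": 0, "wz": 0, "dx": 0, "dy": 0, "dz": -1.2, "fingers": 0}
    - {"wx": 0, "wy": 0, "wz": 0, "dx": 0, "dy": 0, "dz": -0.9, "fingers": 0}
    - {"wx": 0, "wy": 0, "wz": 0, "dx": 0, "dy": 0, "dz": -0.6, "fingers": 0}
    - {"wx": 0, "wy": 0, "wz": 0, "dx": 0, "dy": 0, "dz": -0.2, "fingers": 0}
    - {"wx": 0, "wy": 0, "wz": 0, "dx": 0, "dy": 0, "dz": 0, "fingers": 0}

```text
t: 5.52
tool_pos: [0.6517, 0.08, 0.1601]
orientation: [-0.29, -3.121, -0.002]
force: [0.4, -0.3, 0.7]
opening: 0.0929
```

Run:
```python
from st import *
s=rep((.03,.0755,.157))
```

```text
t 5.52 pos [0.6517 0.08   0.1601] cage [[0.0283 0.0694 0.1601]] q [ 0.04  0.32  1.38  0.    1.45 -1.34]
jaw ang-cage y -0.0055 z [-0.0066  0.0018 -1.    ] open 0.0929 F [ 0.4 -0.3  0.7]
delta cm [ 0.27  0.57 -0.31]
```

Call:
send_rows:
  series:
    - {"wx": 0.0, "wy": -0.004, "wz": 0, "dx": 0.2, "dy": 0.5, "dz": 0, "fingers": 0}
    - {"wx": 0, "wy": 0, "wz": 0, "dx": 0, "dy": 0, "dz": 0, "fingers": 0}
    - {"wx": 0, "wy": 0, "wz": 0, "dx": 0, "dy": 0, "dz": 0, "fingers": 0}

```text
t: 5.77
tool_pos: [0.6542, 0.0855, 0.1606]
orientation: [-0.29, -3.126, -0.003]
force: [0.2, -0.1, -0.2]
opening: 0.0928
```

Run:
```python
from st import *
s=rep((.03,.0755,.157))
```

```text
t 5.77 pos [0.6542 0.0855 0.1606] cage [[0.0298 0.0753 0.1606]] q [ 0.05  0.32  1.37  0.    1.45 -1.33]
jaw ang-cage y -0.0056 z [-0.0017  0.0019 -1.    ] open 0.0928 F [ 0.2 -0.1 -0.2]
delta cm [ 0.02  0.01 -0.36]
```

Call:
send_rows:
  series:
    - {"wx": 0, "wy": 0, "wz": 0, "dx": 0, "dy": 0, "dz": 0, "fingers": 80}
    - {"wx": 0, "wy": 0, "wz": 0, "dx": 0, "dy": 0, "dz": 0, "fingers": 100}
    - {"wx": 0, "wy": 0, "wz": 0, "dx": 0, "dy": 0, "dz": 0, "fingers": 120}
    - {"wx": 0, "wy": 0, "wz": 0, "dx": 0, "dy": 0, "dz": 0, "fingers": 140}
    - {"wx": 0, "wy": 0, "wz": 0, "dx": 0, "dy": 0, "dz": 0, "fingers": 160}
    - {"wx": 0, "wy": 0, "wz": 0, "dx": 0, "dy": 0, "dz": 0, "fingers": 180}
    - {"wx": 0, "wy": 0, "wz": 0, "dx": 0, "dy": 0, "dz": 0, "fingers": 180}
    - {"wx": 0, "wy": 0, "wz": 0, "dx": 0, "dy": 0, "dz": 0, "fingers": 180}
    - {"wx": 0, "wy": 0, "wz": 0, "dx": 0, "dy": 0, "dz": 0, "fingers": 180}
    - {"wx": 0, "wy": 0, "wz": 0, "dx": 0, "dy": 0, "dz": 0, "fingers": 180}
    - {"wx": 0, "wy": 0, "wz": 0, "dx": 0, "dy": 0, "dz": 0, "fingers": 180}
  newtons: 20

```text
t: 6.68
tool_pos: [0.6556, 0.086, 0.1631]
orientation: [0.289, 3.126, 0.004]
force: [0.3, -3.3, 0.4]
opening: 0.0375
```

Run:
```python
from st import *
s=rep((.03,.0755,.157))
im=robot.read_camera("wrist");cv2.imwrite("pics/w5.png",cv2.resize(im[:,:,::-1],None,fx=1.5,fy=1.5))
```

```text
t 6.68 pos [0.6556 0.086  0.1631] cage [[0.0311 0.076  0.1631]] q [ 0.05  0.32  1.37  0.    1.45 -1.33]
jaw ang-cage y -0.0048 z [ 0.0023  0.0022 -1.    ] open 0.0375 F [ 0.3 -3.3  0.4]
delta cm [-0.12 -0.03 -0.61]
```

View pics/w5.png

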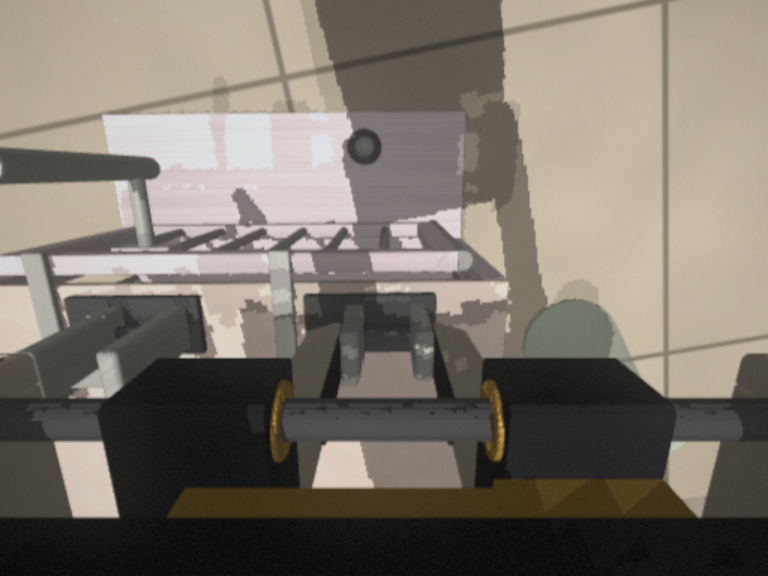

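Opening is 37.5 mm, so the low catch is home too. Release, lift, and move towards the bar.

Call:
send_rows:
  series:
    - {"wx": 0, "wy": 0, "wz": 0, "dx": 0, "dy": 0, "dz": 0, "fingers": 0}
    - {"wx": 0, "wy": 0, "wz": 0, "dx": 0, "dy": 0, "dz": 0, "fingers": 0}
    - {"wx": 0, "wy": 0, "wz": 0, "dx": 0, "dy": 0, "dz": 0, "fingers": 0}
    - {"wx": 0, "wy": 0, "wz": 0, "dx": 0, "dy": 0, "dz": 0, "fingers": 0}
    - {"wx": 0, "wy": 0, "wz": 0, "dx": 0, "dy": 0, "dz": 0, "fingers": 0}
    - {"wx": 0, "wy": 0, "wz": 0, "dx": 0, "dy": 0, "dz": 0, "fingers": 0}
    - {"wx": 0, "wy": 0, "wz": 0, "dx": 0, "dy": 0, "dz": 1.0, "fingers": 0}
    - {"wx": 0, "wy": 0, "wz": 0, "dx": 0, "dy": 0, "dz": 1.5, "fingers": 0}
    - {"wx": 0, "wy": 0, "wz": 0, "dx": 0, "dy": 0, "dz": 1.5, "fingers": 0}
    - {"wx": 0, "wy": 0, "wz": 0, "dx": 0, "dy": 0, "dz": 1.5, "fingers": 0}
    - {"wx": 0, "wy": 0, "wz": 0, "dx": 0, "dy": 0, "dz": 0.8, "fingers": 0}
    - {"wx": 0, "wy": 0, "wz": 0, "dx": -1.5, "dy": -1.8, "dz": 0, "fingers": 0}
    - {"wx": 0, "wy": 0, "wz": 0, "dx": -1.5, "dy": -1.8, "dz": 0, "fingers": 0}
    - {"wx": 0, "wy": 0, "wz": 0, "dx": -1.5, "dy": -1.8, "dz": 0, "fingers": 0}
    - {"wx": 0, "wy": 0, "wz": 0, "dx": -1.5, "dy": -1.8, "dz": 0, "fingers": 0}
    - {"wx": 0, "wy": 0, "wz": 0, "dx": -1.5, "dy": -1.8, "dz": 0, "fingers": 0}
    - {"wx": 0, "wy": 0, "wz": 0, "dx": -1.0, "dy": -1.0, "dz": 0, "fingers": 0}
    - {"wx": 0, "wy": 0, "wz": 0, "dx": 0, "dy": 0, "dz": 0, "fingers": 0}
    - {"wx": 0, "wy": 0, "wz": 0, "dx": 0, "dy": 0, "dz": 0, "fingers": 0}

```text
t: 8.32
tool_pos: [0.5681, -0.0146, 0.2362]
orientation: [0.285, 3.12, 0.01]
force: [-0.3, 0.4, 0.2]
opening: 0.0931
```

Run:
```python
from st import *
s=rep((-.0445,-.0525,.155))
im=robot.read_camera("wrist");w=wcam(s)
pts={"TF":(.03,-.025,.198),"TT":(.03,-.055,.198),"LF":(.03,.09,.182),"LT":(.03,.060,.182),"bar":(-.045,-.0525,.195)}
for k,P in pts.items():
    u=proj(w,c2w(c,P))[0];print(k,u.round(1));cv2.circle(im,tuple(int(round(a)) for a in u),2,(255,0,0),-1)
cv2.imwrite("pics/w6.png",cv2.resize(im[:,:,::-1],None,fx=1.5,fy=1.5))
im=robot.read_camera("side");cv2.imwrite("pics/s6.png",cv2.resize(im[:,:,::-1],None,fx=1.5,fy=1.5))
```

```text
t 8.32 pos [ 0.5681 -0.0146  0.2362] cage [[-0.037  -0.0386  0.2362]] q [-0.12  0.03  1.56  0.01  1.54 -1.51]
jaw ang-cage y -0.0026 z [ 0.0094  0.0057 -0.9999] open 0.0931 F [-0.3  0.4  0.2]
delta cm [-0.98 -1.23 -8.12]
TF [272.8 279.6]
TT [238.5 279.8]
LF [394.7 268.5]
LT [362.7 268.7]
bar [239.8 196.9]
```

View pics/w6.png

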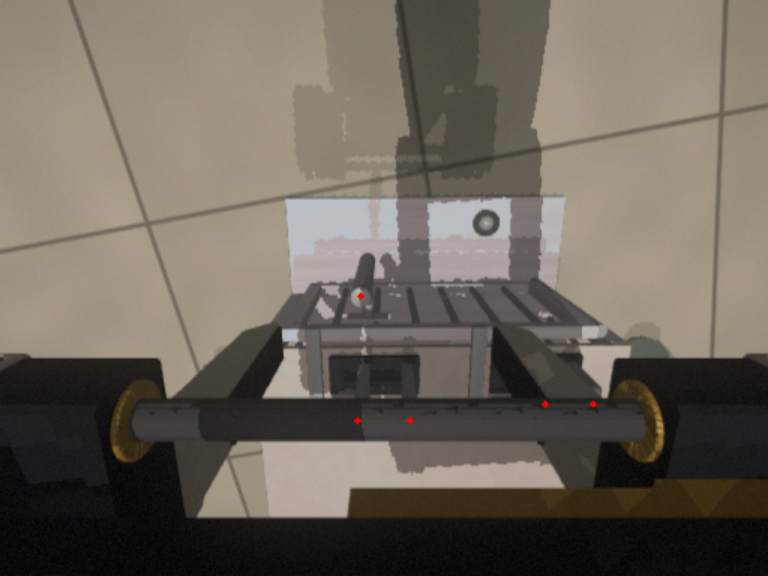

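View pics/s6.png

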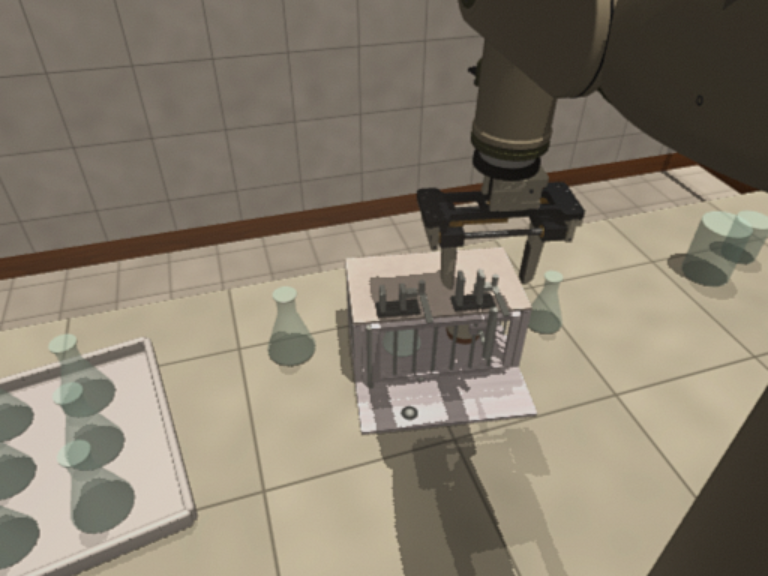

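The bar top is where I projected it. Centre on it, then descend.

Call:
send_rows:
  series:
    - {"wx": -0.006, "wy": 0.008, "wz": 0, "dx": -0.95, "dy": -1.2, "dz": 0, "fingers": 0}
    - {"wx": 0, "wy": 0, "wz": 0, "dx": 0, "dy": 0, "dz": 0, "fingers": 0}
    - {"wx": 0, "wy": 0, "wz": 0, "dx": 0, "dy": 0, "dz": -0.9, "fingers": 0}
    - {"wx": 0, "wy": 0, "wz": 0, "dx": 0, "dy": 0, "dz": -0.9, "fingers": 0}

```text
t: 8.75
tool_pos: [0.5609, -0.0251, 0.2191]
orientation: [0.279, 3.125, -0.001]
force: [0.4, -0.7, 0.4]
opening: 0.0927
```

Run:
```python
from st import *
s=rep((-.0445,-.0525,.155))
```

```text
t 8.75 pos [ 0.5609 -0.0251  0.2191] cage [[-0.0423 -0.0502  0.2191]] q [-0.14  0.02  1.6  -0.    1.51 -1.53]
jaw ang-cage y 0.0013 z [ 4.1e-03 -9.0e-04 -1.0e+00] open 0.0927 F [ 0.4 -0.7  0.4]
delta cm [-0.26 -0.18 -6.41]
```

Call:
send_rows:
  series:
    - {"wx": 0, "wy": 0.004, "wz": 0, "dx": -0.25, "dy": -0.2, "dz": -1.0, "fingers": 0}
    - {"wx": 0, "wy": 0, "wz": 0, "dx": 0, "dy": 0, "dz": -1.1, "fingers": 0}
    - {"wx": 0, "wy": 0, "wz": 0, "dx": 0, "dy": 0, "dz": -1.1, "fingers": 0}
    - {"wx": 0, "wy": 0, "wz": 0, "dx": 0, "dy": 0, "dz": -1.1, "fingers": 0}
    - {"wx": 0, "wy": 0, "wz": 0, "dx": 0, "dy": 0, "dz": -0.8, "fingers": 0}
    - {"wx": 0, "wy": 0, "wz": 0, "dx": 0, "dy": 0, "dz": -0.5, "fingers": 0}
    - {"wx": 0, "wy": 0, "wz": 0, "dx": 0, "dy": 0, "dz": 0, "fingers": 60}
    - {"wx": 0, "wy": 0, "wz": 0, "dx": 0, "dy": 0, "dz": 0, "fingers": 120}

```text
t: 9.42
tool_pos: [0.5547, -0.0257, 0.1497]
orientation: [-0.277, -3.119, -0.0]
force: [0.9, -0.1, 0.4]
opening: 0.084
```

Run:
```python
from st import *
s=rep((-.0445,-.0525,.155))
im=robot.read_camera("wrist");cv2.imwrite("pics/w7.png",cv2.resize(im[:,:,::-1],None,fx=1.5,fy=1.5))
```

```text
t 9.42 pos [ 0.5547 -0.0257  0.1497] cage [[-0.0482 -0.0519  0.1497]] q [-0.14  0.06  1.69 -0.    1.4  -1.53]
jaw ang-cage y 0.0024 z [-0.0102  0.001  -0.9999] open 0.084 F [ 0.9 -0.1  0.4]
delta cm [ 0.35 -0.12  0.53]
```

View pics/w7.png

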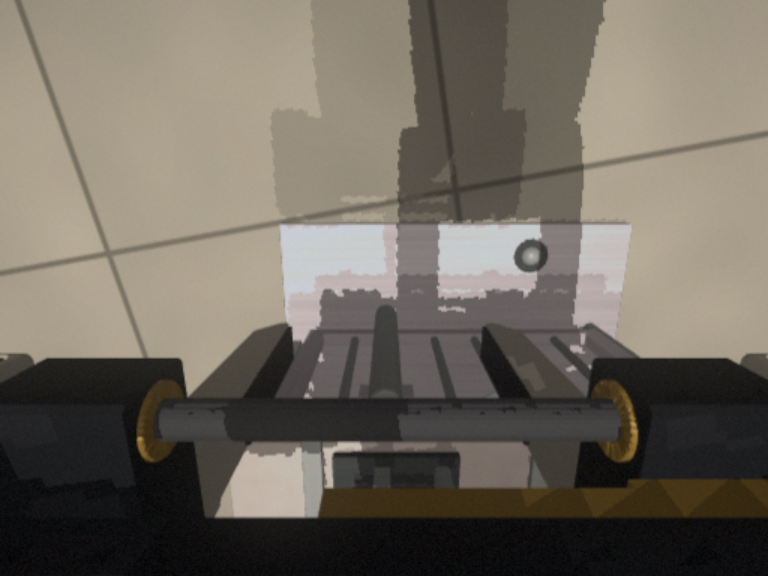

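Call:
send_rows:
  series:
    - {"wx": 0, "wy": -0.01, "wz": 0, "dx": 0.3, "dy": -0.1, "dz": 0.3, "fingers": 120}
    - {"wx": 0, "wy": 0, "wz": 0, "dx": 0, "dy": 0, "dz": 0, "fingers": 180}
    - {"wx": 0, "wy": 0, "wz": 0, "dx": 0, "dy": 0, "dz": 0, "fingers": 255}
    - {"wx": 0, "wy": 0, "wz": 0, "dx": 0, "dy": 0, "dz": 0, "fingers": 255}
    - {"wx": 0, "wy": 0, "wz": 0, "dx": 0, "dy": 0, "dz": 0, "fingers": 255}
    - {"wx": 0, "wy": 0, "wz": 0, "dx": 0, "dy": 0, "dz": 0, "fingers": 255}
    - {"wx": 0, "wy": 0, "wz": 0, "dx": 0, "dy": 0, "dz": 0, "fingers": 255}
    - {"wx": 0, "wy": 0, "wz": 0, "dx": 0, "dy": 0, "dz": 0, "fingers": 255}
    - {"wx": 0, "wy": 0, "wz": 0, "dx": 0, "dy": 0, "dz": 0, "fingers": 255}
  newtons: 35

```text
t: 10.22
tool_pos: [0.5606, -0.0272, 0.1572]
orientation: [0.277, 3.122, 0.001]
force: [-0.0, -0.4, 0.3]
opening: 0.0202
```

Run:
```python
from st import *
s=rep((-.0445,-.0525,.155))
# arc plan: hand centre offset from bar unknown; use nominal bar position
H=np.array([0,.1125])
def bar(th,g=(-.045,-.165)):
    x,y=g;return np.array([x*np.cos(th)+y*np.sin(th),-x*np.sin(th)+y*np.cos(th)])+H
P=[c2w(c,(*bar(t),.153))[0] for t in np.arange(0,1.61,.1)]
for t,a,b in zip(np.arange(0,1.61,.1),P,P[1:]): print(round(t,2),a[:2].round(4),((b-a)*100).round(2)[:2])
```

```text
t 10.22 pos [ 0.5606 -0.0272  0.1572] cage [[-0.0422 -0.0523  0.1572]] q [-0.14  0.06  1.68  0.    1.4  -1.53]
jaw ang-cage y 0.0024 z [ 0.0076  0.     -1.    ] open 0.0202 F [-0.  -0.4  0.3]
delta cm [-0.23  0.02 -0.22]
0.0 [ 0.5578 -0.0269] [-1.5   0.81]
0.1 [ 0.5428 -0.0187] [-1.42  0.96]
0.2 [ 0.5286 -0.0091] [-1.31  1.1 ]
0.3 [0.5155 0.0018] [-1.2   1.22]
0.4 [0.5035 0.014 ] [-1.07  1.33]
0.5 [0.4928 0.0274] [-0.93  1.43]
0.6 [0.4835 0.0417] [-0.78  1.52]
0.7 [0.4757 0.0569] [-0.63  1.59]
0.8 [0.4695 0.0728] [-0.46  1.65]
0.9 [0.4648 0.0893] [-0.3   1.68]
1.0 [0.4618 0.1061] [-0.13  1.7 ]
1.1 [0.4606 0.1232] [0.04 1.71]
1.2 [0.461  0.1403] [0.21 1.7 ]
1.3 [0.4631 0.1572] [0.38 1.67]
1.4 [0.4669 0.1739] [0.55 1.62]
1.5 [0.4724 0.1901] [0.7  1.56]
```

Call:
send_rows:
  series:
    - {"wx": 0, "wy": 0, "wz": 0, "dx": -0.2, "dy": 0, "dz": 0, "fingers": 255}
    - {"wx": 0, "wy": 0, "wz": 0, "dx": 0, "dy": 0, "dz": 0, "fingers": 255}
    - {"wx": 0, "wy": 0, "wz": 0, "dx": 0, "dy": 0, "dz": 0, "fingers": 255}
    - {"wx": 0, "wy": 0, "wz": 0, "dx": 0, "dy": 0, "dz": 0, "fingers": 255}

```text
t: 10.55
tool_pos: [0.5584, -0.0269, 0.1572]
orientation: [0.277, 3.122, 0.002]
force: [1.2, 0.7, 0.1]
opening: 0.0112
```

Run:
```python
from st import *
s=rep((-.0445,-.0525,.155))
```

```text
t 10.55 pos [ 0.5584 -0.0269  0.1572] cage [[-0.0444 -0.0525  0.1572]] q [-0.14  0.05  1.69  0.    1.4  -1.53]
jaw ang-cage y 0.0025 z [ 7.6e-03  3.0e-04 -1.0e+00] open 0.0112 F [1.2 0.7 0.1]
delta cm [-0.01 -0.   -0.22]
```

The bar is gripped, with the opening at 11.2 mm. Start the swing.

Call:
send_rows:
  series:
    - {"wx": 0, "wy": 0, "wz": -0.05, "dx": -0.76, "dy": 0.4, "dz": 0, "fingers": 255}
    - {"wx": 0, "wy": 0, "wz": -0.05, "dx": -0.74, "dy": 0.42, "dz": 0, "fingers": 255}
    - {"wx": 0, "wy": 0, "wz": -0.05, "dx": -0.72, "dy": 0.46, "dz": 0, "fingers": 255}
    - {"wx": 0, "wy": 0, "wz": -0.05, "dx": -0.7, "dy": 0.5, "dz": 0, "fingers": 255}
    - {"wx": 0, "wy": 0, "wz": -0.05, "dx": -0.67, "dy": 0.54, "dz": 0, "fingers": 255}
    - {"wx": 0, "wy": 0, "wz": 0, "dx": 0, "dy": 0, "dz": 0, "fingers": 255}

```text
t: 11.05
tool_pos: [0.5217, -0.0036, 0.1572]
orientation: [0.682, 3.058, -0.001]
force: [1.4, -0.1, -1.8]
opening: 0.0113
```

```bash
cat >> st.py <<'E'
H=np.array([0,.1125])
def bar(th,g=(-.045,-.165)):
    x,y=g;return np.array([x*np.cos(th)+y*np.sin(th),-x*np.sin(th)+y*np.cos(th)])+H
def gate(s):
    p=w2c(c,s["tool_pos"])[0,:2]-H
    th=(np.arctan2(-.165,-.045)-np.arctan2(p[1],p[0]))%(2*np.pi)
    print("gate by tcp",round(th,3),"radius",round(np.hypot(*p),4),"nominal .1710")
    for d in (.05,.1,.2):
        print(d,((c2w(c,(*bar(th+d),.155))[0]-s["tool_pos"])*100).round(2))
E
python3 - <<'E'
from st import *
s=rep();gate(s)
im=robot.read_camera("side");cv2.imwrite("pics/s8.png",cv2.resize(im[:,:,::-1],None,fx=1.5,fy=1.5))
E
```

```text
t 11.05 pos [ 0.5217 -0.0036  0.1572] cage [[-0.0847 -0.0361  0.1572]] q [-0.1  -0.05  1.79 -0.    1.4  -1.24]
jaw ang-cage y -0.2594 z [ 0.0083 -0.0025 -1.    ] open 0.0113 F [ 1.4 -0.1 -1.8]
gate by tcp 0.252 radius 0.171 nominal .1710
0.05 [-0.64  0.56 -0.22]
0.1 [-1.26  1.16 -0.22]
0.2 [-2.39  2.44 -0.22]
```

View pics/s8.png

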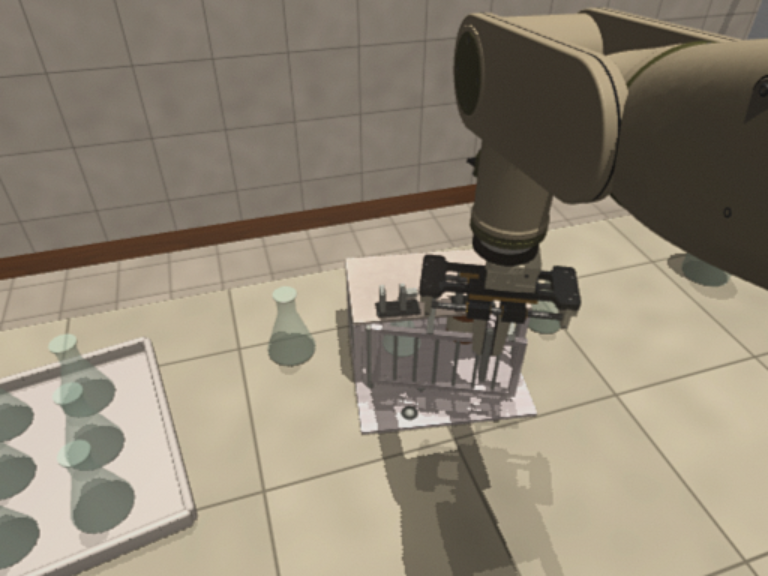

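The gate is following and the radius is right. Continue.

Call:
send_rows:
  series:
    - {"wx": 0, "wy": 0, "wz": -0.05, "dx": -0.64, "dy": 0.57, "dz": 0, "fingers": 255}
    - {"wx": 0, "wy": 0, "wz": -0.05, "dx": -0.61, "dy": 0.6, "dz": 0, "fingers": 255}
    - {"wx": 0, "wy": 0, "wz": -0.05, "dx": -0.58, "dy": 0.63, "dz": 0, "fingers": 255}
    - {"wx": 0, "wy": 0, "wz": -0.05, "dx": -0.55, "dy": 0.65, "dz": 0, "fingers": 255}
    - {"wx": 0, "wy": 0, "wz": -0.05, "dx": -0.52, "dy": 0.68, "dz": 0, "fingers": 255}
    - {"wx": 0, "wy": 0, "wz": -0.05, "dx": -0.48, "dy": 0.7, "dz": 0, "fingers": 255}
    - {"wx": 0, "wy": 0, "wz": -0.05, "dx": -0.45, "dy": 0.73, "dz": 0, "fingers": 255}
    - {"wx": 0, "wy": 0, "wz": -0.05, "dx": -0.41, "dy": 0.75, "dz": 0, "fingers": 255}
    - {"wx": 0, "wy": 0, "wz": 0, "dx": 0, "dy": 0, "dz": 0, "fingers": 255}
  newtons: 40

```text
t: 11.85
tool_pos: [0.4805, 0.0468, 0.1572]
orientation: [1.274, 2.862, -0.01]
force: [-0.9, -1.0, 0.7]
opening: 0.0115
```

Run:
```python
from st import *
s=rep();gate(s)
```

```text
t 11.85 pos [0.4805 0.0468 0.1572] cage [[-0.1343  0.0062  0.1572]] q [-0.   -0.16  1.89 -0.01  1.41 -0.73]
jaw ang-cage y -0.6584 z [ 0.0056 -0.0094 -0.9999] open 0.0115 F [-0.9 -1.   0.7]
gate by tcp 0.635 radius 0.1713 nominal .1710
0.05 [-0.36  0.78 -0.22]
0.1 [-0.71  1.56 -0.22]
0.2 [-1.28  3.17 -0.22]
```

Next, through the detent.

Call:
send_rows:
  series:
    - {"wx": 0, "wy": 0, "wz": -0.05, "dx": -0.37, "dy": 0.77, "dz": 0, "fingers": 255}
    - {"wx": 0, "wy": 0, "wz": -0.05, "dx": -0.34, "dy": 0.79, "dz": 0, "fingers": 255}
    - {"wx": 0, "wy": 0, "wz": -0.05, "dx": -0.3, "dy": 0.81, "dz": 0, "fingers": 255}
    - {"wx": 0, "wy": 0, "wz": -0.05, "dx": -0.26, "dy": 0.82, "dz": 0, "fingers": 255}
    - {"wx": 0, "wy": 0, "wz": -0.05, "dx": -0.22, "dy": 0.83, "dz": 0, "fingers": 255}
    - {"wx": 0, "wy": 0, "wz": -0.05, "dx": -0.17, "dy": 0.84, "dz": 0, "fingers": 255}
    - {"wx": 0, "wy": 0, "wz": -0.05, "dx": -0.13, "dy": 0.85, "dz": 0, "fingers": 255}
    - {"wx": 0, "wy": 0, "wz": -0.05, "dx": -0.09, "dy": 0.85, "dz": 0, "fingers": 255}
    - {"wx": 0, "wy": 0, "wz": 0, "dx": 0, "dy": 0, "dz": 0, "fingers": 255}

```text
t: 12.6
tool_pos: [0.4611, 0.1074, 0.1572]
orientation: [1.81, 2.564, -0.029]
force: [-3.2, -0.1, 2.0]
opening: 0.0114
```

Run:
```python
from st import *
s=rep();gate(s)
im=robot.read_camera("side");cv2.imwrite("pics/s9.png",cv2.resize(im[:,:,::-1],None,fx=1.5,fy=1.5))
```

```text
t 12.6 pos [0.4611 0.1074 0.1572] cage [[-0.1641  0.0623  0.1572]] q [ 0.13 -0.17  1.9  -0.02  1.42 -0.21]
jaw ang-cage y -1.0497 z [-0.0083 -0.0169 -0.9998] open 0.0114 F [-3.2 -0.1  2. ]
gate by tcp 1.008 radius 0.1716 nominal .1710
0.05 [-0.02  0.86 -0.22]
0.1 [-0.06  1.71 -0.22]
0.2 [-0.    3.42 -0.22]
```

View pics/s9.png

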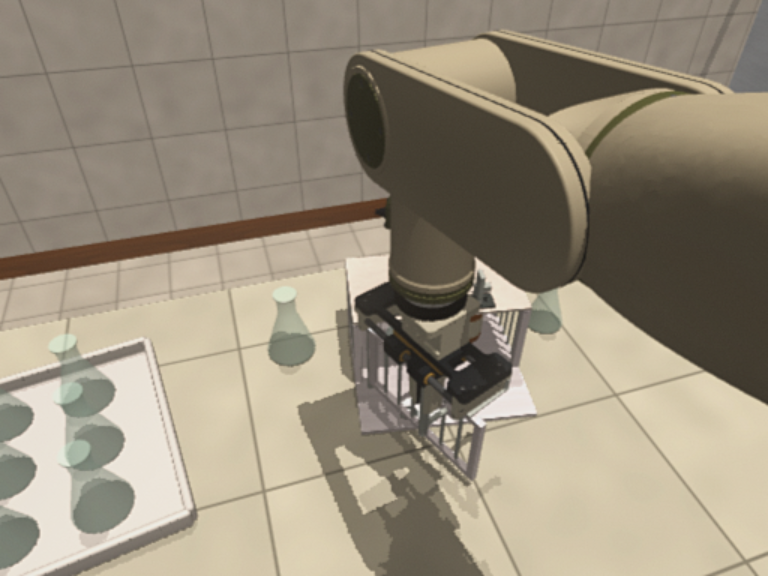

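It's past the detent at about 1.0 rad, with the grip holding. Continue to wide open.

Call:
send_rows:
  series:
    - {"wx": 0.008, "wy": -0.004, "wz": -0.05, "dx": -0.03, "dy": 0.86, "dz": 0, "fingers": 255}
    - {"wx": 0.008, "wy": -0.004, "wz": -0.05, "dx": 0.0, "dy": 0.86, "dz": 0, "fingers": 255}
    - {"wx": 0, "wy": 0, "wz": -0.05, "dx": 0.04, "dy": 0.86, "dz": 0, "fingers": 255}
    - {"wx": 0, "wy": 0, "wz": -0.05, "dx": 0.08, "dy": 0.86, "dz": 0, "fingers": 255}
    - {"wx": 0, "wy": 0, "wz": -0.05, "dx": 0.12, "dy": 0.85, "dz": 0, "fingers": 255}
    - {"wx": 0, "wy": 0, "wz": -0.05, "dx": 0.16, "dy": 0.84, "dz": 0, "fingers": 255}
    - {"wx": 0, "wy": 0, "wz": 0, "dx": 0, "dy": 0, "dz": 0, "fingers": 255}

```text
t: 13.23
tool_pos: [0.4621, 0.1556, 0.1572]
orientation: [-2.157, -2.272, 0.018]
force: [-4.8, -1.0, 1.9]
opening: 0.0116
```

Run:
```python
from st import *
s=rep();gate(s)
```

```text
t 13.23 pos [0.4621 0.1556 0.1572] cage [[-0.1717  0.11    0.1572]] q [ 0.22 -0.13  1.86  0.    1.42  0.17]
jaw ang-cage y -1.3392 z [-0.0139 -0.0025 -0.9999] open 0.0116 F [-4.8 -1.   1.9]
gate by tcp 1.29 radius 0.1717 nominal .1710
0.05 [ 0.23  0.83 -0.22]
0.1 [ 0.43  1.66 -0.22]
0.2 [ 0.96  3.28 -0.22]
```

Call:
send_rows:
  series:
    - {"wx": 0, "wy": -0.006, "wz": -0.04, "dx": 0.23, "dy": 0.83, "dz": 0, "fingers": 255}
    - {"wx": 0, "wy": -0.006, "wz": -0.04, "dx": 0.24, "dy": 0.82, "dz": 0, "fingers": 255}
    - {"wx": 0, "wy": 0, "wz": -0.04, "dx": 0.27, "dy": 0.81, "dz": 0, "fingers": 255}
    - {"wx": 0, "wy": 0, "wz": -0.04, "dx": 0.31, "dy": 0.8, "dz": 0, "fingers": 255}
    - {"wx": 0, "wy": 0, "wz": -0.04, "dx": 0.34, "dy": 0.79, "dz": 0, "fingers": 255}
    - {"wx": 0, "wy": 0, "wz": -0.04, "dx": 0.37, "dy": 0.77, "dz": 0, "fingers": 255}
    - {"wx": 0, "wy": 0, "wz": 0, "dx": 0, "dy": 0, "dz": 0, "fingers": 255}
    - {"wx": 0, "wy": 0, "wz": 0, "dx": 0, "dy": 0, "dz": 0, "fingers": 255}

```text
t: 13.9
tool_pos: [0.4771, 0.2025, 0.1571]
orientation: [-2.4, -2.014, 0.024]
force: [-8.0, 0.7, 5.0]
opening: 0.0114
```

Run:
```python
from st import *
s=rep();gate(s)
for n in("side","wrist","scene"):
    im=robot.read_camera(n);cv2.imwrite(f"pics/{n}10.png",cv2.resize(im[:,:,::-1],None,fx=1.5,fy=1.5))
```

```text
t 13.9 pos [0.4771 0.2025 0.1571] cage [[-0.1654  0.1588  0.1571]] q [ 0.3  -0.04  1.77  0.    1.42  0.48]
jaw ang-cage y -1.5659 z [-0.0173 -0.0033 -0.9998] open 0.0114 F [-8.   0.7  5. ]
gate by tcp 1.577 radius 0.1718 nominal .1710
0.05 [ 0.46  0.73 -0.21]
0.1 [ 0.89  1.47 -0.21]
0.2 [ 1.86  2.88 -0.21]
```

View pics/side10.png

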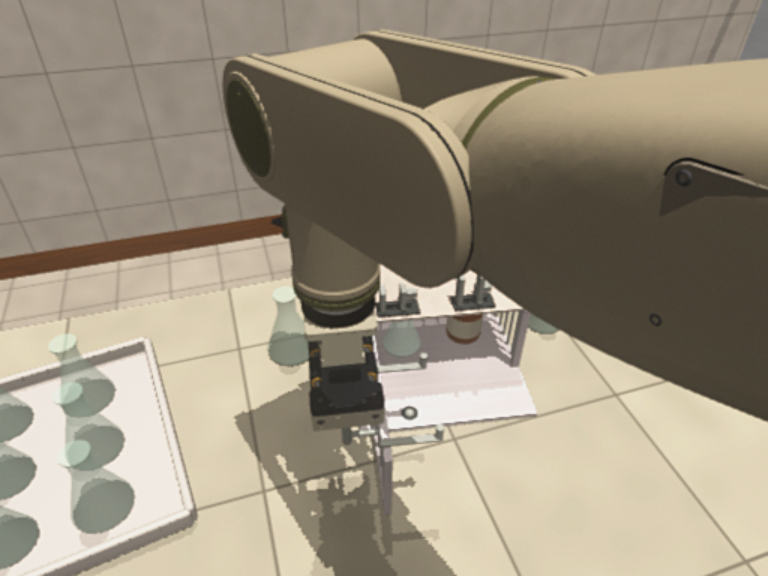

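View pics/wrist10.png

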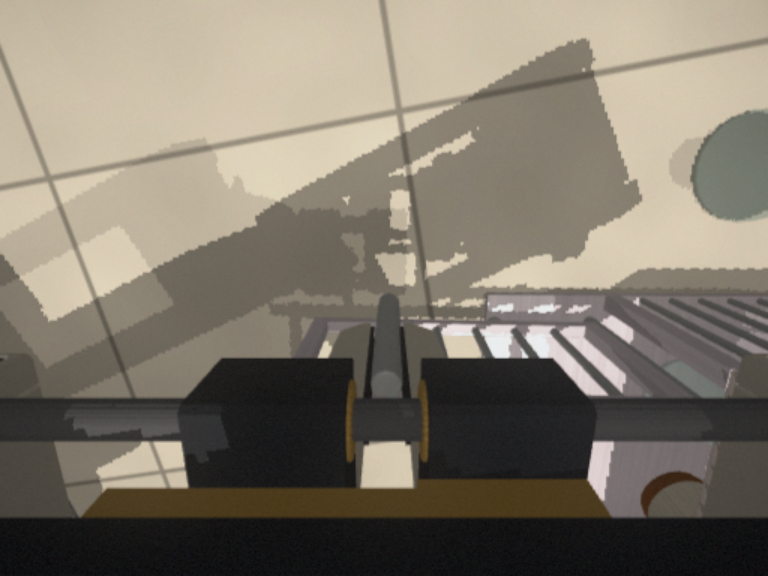

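The gate stands about square and is gripped, with the bar centred between the pads. The flasks and the caged items are standing. I'll nudge it slightly past square and let it settle.

Call:
send_rows:
  series:
    - {"wx": 0, "wy": -0.01, "wz": -0.04, "dx": 0.3, "dy": 0.5, "dz": 0, "fingers": 255}
    - {"wx": 0, "wy": 0, "wz": 0, "dx": 0, "dy": 0, "dz": 0, "fingers": 255}
    - {"wx": 0, "wy": 0, "wz": 0, "dx": 0, "dy": 0, "dz": 0, "fingers": 255}
    - {"wx": 0, "wy": 0, "wz": 0, "dx": 0, "dy": 0, "dz": 0, "fingers": 255}
    - {"wx": 0, "wy": 0, "wz": 0, "dx": 0, "dy": 0, "dz": 0, "fingers": 255}
    - {"wx": 0, "wy": 0, "wz": 0, "dx": 0, "dy": 0, "dz": 0, "fingers": 255}
    - {"wx": 0, "wy": 0, "wz": 0, "dx": 0, "dy": 0, "dz": 0, "fingers": 255}
    - {"wx": 0, "wy": 0, "wz": 0, "dx": 0, "dy": 0, "dz": 0, "fingers": 255}

```text
t: 14.72
tool_pos: [0.4784, 0.2053, 0.1571]
orientation: [-2.415, -1.994, 0.025]
force: [-7.7, 1.0, 4.1]
opening: 0.0113
```

Run:
```python
from st import *
s=rep();gate(s)
im=robot.read_camera("side");cv2.imwrite("pics/s11.png",cv2.resize(im[150:380,150:400,::-1],None,fx=2.5,fy=2.5))
s=rep();print(np.abs(s["dq"]).max())
```

```text
t 14.72 pos [0.4784 0.2053 0.1571] cage [[-0.1646  0.1618  0.1571]] q [ 0.3  -0.03  1.77  0.    1.42  0.49]
jaw ang-cage y 1.5601 z [-0.0182 -0.0028 -0.9998] open 0.0113 F [-7.7  1.   4.1]
gate by tcp 1.596 radius 0.1718 nominal .1710
0.05 [ 0.47  0.72 -0.21]
0.1 [ 0.92  1.45 -0.21]
0.2 [ 1.91  2.84 -0.21]
t 14.77 pos [0.4784 0.2053 0.1571] cage [[-0.1646  0.1617  0.1571]] q [ 0.3  -0.03  1.77  0.    1.42  0.49]
jaw ang-cage y 1.5603 z [-0.0183 -0.0029 -0.9998] open 0.0114 F [-7.4  0.9  3.4]
0.00802545149998696
```

View pics/s11.png

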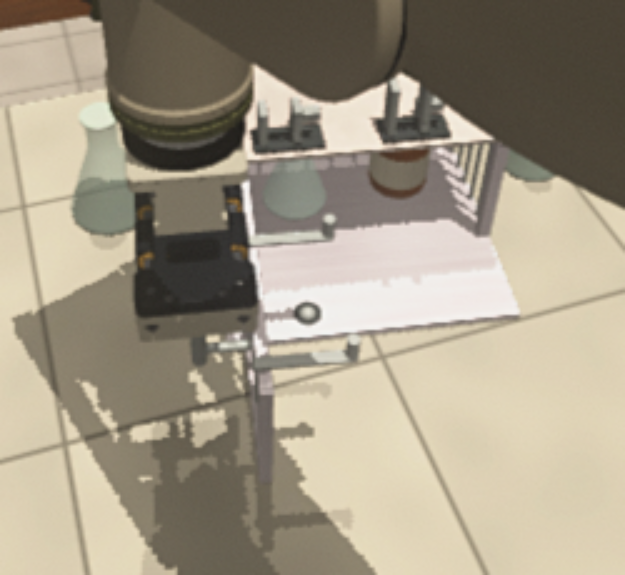

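The gate is still, held at about 1.60 rad. The catches are squeezed and the glassware is standing. I'll hand the job in.

Run:
```python
from plant import robot
print(robot.close_job())
```

```text
the job is handed in; nothing more can be done
None
```

The cage is open, and I handed the job in at about 14.8 s (limit 54 s) with the gripper still holding the gate. The system gives no verdict, so these are my own last checks.

- **Catches:** I squeezed the tall catch first, then the low one. The finger openings were 37.9 mm and 37.5 mm, against 38 mm for fully home. Both still looked squeezed in the last picture.
- **Gate:** I swung it by the pull bar through the detent. It ended at about 1.60 rad, worked out from the gripper's position, so a little past square. The arm was still (joint speeds at most 0.008 rad/s). The bar was gripped with a setting of 40 N, and the opening was 11.3 mm on the 12 mm bar.
- **Glassware:** The left flask, amber bottle and caged flask looked upright and in place in the last side picture. The right flask was partly hidden by the arm; only its foot showed, where it had been. I judged this by eye and did not measure positions.
- **Imperfections:** The hand was tilted about 1° at the end, and the wrist read about 8 N sideways. I put this down to the tilt loading the bar and left it.

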